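Pack the last mortar cube, divider and steel spacer into the sample box

ROBOT

A 7-joint arm with a two-finger parallel gripper is mounted at the origin on the work surface. World frame = base frame: x ahead of the robot, y to its left, z up, the work surface at z = 0. Lengths are in m, angles in rad, forces in N, time in s.
With the tool pointing down it reaches from about 0.4 to 0.85 m from the base axis. Payload 10.4 kg.
Tool frame: the origin (TCP) lies midway between the tips of the shut fingers; the grasp point (between the pads) lies manip.grip_depth behind it (manip.grip_depth is the distance from the TCP to the grasp point, in m); z points along the fingers, x is the direction in which the jaws open and shut, and the axes are right-handed (so a half turn about z gives the same grasp; the last joint's range is limited). The gripper opens to 85 mm and grips with 20 to 120 N. Pads are 22 mm wide; open, the fingers measure 114 mm over their backs; the gripper's body (76 mm by 85 mm) begins 54 mm behind the grasp point. The pads swing forward as they close: fully open they stand 13 mm farther back than shut.
Start: joints at [1.092, 0.332, -0.065, 1.46, 0.022, 1.35, -0.088], TCP at [0.275, -0.561, 0.231] pointing down, gripper open.
Joint ranges: [-2.6, 2.6], [-0.5, 2.12], [-1.47, 1.34], [0.16, 2.42], [-1.27, 4.41], [0.06, 2.06], [-2.6, 2.6]. Speed limits (rad/s): [2.22, 2.22, 2.79, 2.79, 3.14, 3.14, 3.14].

INTERFACE

Orientations are given as a unit quaternion [x, y, z, w].
In Python, from workcell import manip gives the robot as it stands. The module is installed in compiled form; this text tells all that it offers.
- The arm moves only by the tool send_rows, never from a script. Its argument "steps" is a list of rows, each a list of 2 entries, a list of its own where there are three numbers: the shift along the tool's x, y, z in m, then the turn about the tool's z in rad. In form: [[[x, y, z], spin], ...]. A call has exactly 8 rows; each row is the pose to reach, as a shift and turn from the pose commanded when the call began, along the tool's axes at that moment; what a row does not reach only later rows make up. A row lasts 1/8 s, in which the tool goes at most 62.5 mm and 10.7 degrees, less where a joint would pass 70% of its speed; a pose out of reach is approached as far as the arm can. A call with a gripper value outside its range is refused whole. "hand" is the opening, from 0 (shut) to 1 (fully open), set as the call begins (left out, the last holds). The fingers move at their own pace and stop on an object; "force" is the grip in N (left out, the last holds). Time passes only in rows, so rows that repeat a pose let the fingers close, or fill a call up. It gives the time, the measured TCP pose, the force and the opening at its end, in the units of the state.
- manip.get_obs(): the state, without advancing time (a new reading comes with each control period).
- manip.camera(name): name is "scene" or "top"; returns (picture, depth): 480x640x3 uint8, red, green, blue; 480x640 float32, m along the optical axis (not along the pixel's ray), 0 where there is no reading.
- manip.camera_info(name): a dict with "intrinsics" (3x3 intrinsics, pixels), "pose" (4x4, takes a point from camera to world coordinates). Camera axes: x right, y up, looking along -z (the intrinsics and any distortion apply to the point x, -y, -z); pixel columns grow to the right and rows downward; lengths in m; the calibration is good to about 2 mm. A picture is of the moment at which its call begins. camera_info takes no time and is no camera call.
- manip.hand_in(): hands the job in, once; it reports no verdict.
The state is a dict: "clock": time; "joint_pos": joint angles; "joint_velocities": joint speeds; "tau": joint torques, N m; "position": TCP position; "ee_rot": TCP orientation; "ft_force": force on the tool from outside, world axes, zero at the start; "torque": the same for the moment, N m; "grip_width": opening from 0.0 (shut) to 1.0 (fully open).
Only numpy, scipy, OpenCV 4.12 (cv2) and the standard library are available. Lean on these libraries where they do the work, as an engineer would, in place of code of your own. Each camera call takes 0.05 s, during which the arm holds its last target.

TASK

Pack the two-layer sample box: first stand the whole, unbroken mortar cube from the table in the empty bottom cavity beside the cube already packed there. Then fit the divider tray flat on its ledges inside the box, and last stand the solid steel cylinder upright on the tray, on either side of its handle.

Things in the scene. Friction and masses are not known exactly. Their poses are not given: they have to be found in the camera images.
- cube_center (a point): Centre of the whole mortar cube standing on the table: grey concrete, 50 mm a side, about 0.28 kg; axes square to its faces. Table bystanders are not cubes: two broken, waisted specimens (56 x 56 x 60 mm, hourglass), a long prism, a tall round core. A like cube, already packed, stands in the box: not this one.
- cavity (a point): Empty bottom cavity in the box: centre of its rubber pad's top face, 9 mm above the box's underside; axes as the box's. The seated cube's centre is 25 mm above it. Cavity 74 x 74 mm inside rims 7 mm higher than this point. It lies at box y +39 or -39 mm; the other cavity holds the packed cube, top 56 mm above the box's underside. Fingers have most room closing along box x.
- box: Open plywood box, fixed; origin at the centre of its underside on the table, z up. Outside 176 (x) by 224 (y) by 88 mm high, walls 6 mm, inside 164 x 212 mm, floor top 6 mm above the origin. Inside, along both y ends, ledges 30 mm wide with tops 66 mm above the origin carry the divider above the cubes; between them are 152 mm (y).
- divider_grip (a point): Centre of the divider's handle, mid-tray. Loose plywood tray, 130 (x) by 188 mm (y), 0.28 kg, base 8 mm thick, rim 6 mm wide and 8 mm above the base. Bar handle 70 mm long (x), 18 thick (y), 44 high above the base. Point 30 mm above the tray's underside, 22 above its upper face. In the box: y along box y (either way), room 17 mm in x, 12 in y each side, this point 96 mm above the box origin.
- puck_center (a point): Centre of the solid steel cylinder standing on the table, z its axis: 46 mm diameter, 44 mm high, about 0.5 kg. The steel ring with a hole (60 mm across, 30 high) is a bystander. On the tray it belongs about 49 mm from the handle's centre along tray y, either side; free floor there 118 (x) by 79 mm (y); its centre is then level with the handle's centre.
Not all that is in view belongs to the job. Leave any green look-alike of the part that bears puck_center alone. Leave any yellow look-alike of the part that bears divider_grip alone.

How it is judged:
On the way, in this order (a step that is already met when the one before it is completed fails the run):
1. the whole cube stands in the empty bottom cavity (x of cube_center in the frame of cavity between -0.016 and 0.016 m and y of cube_center in the frame of cavity between -0.016 and 0.016 m and z of cube_center in the frame of cavity between 0.02 and 0.029 m), for 0.2 s.
2. then the divider lies flat on its ledges above it (all of step 1 and x of divider_grip in the frame of box between -0.02 and 0.02 m and y of divider_grip in the frame of box between -0.018 and 0.018 m and z of divider_grip in the frame of box between 0.092 and 0.1 m and angle between divider_grip's own z axis and vertical below 0.06 rad), for 0.2 s.
3. then the steel cylinder stands on the divider (all of step 2 and x of puck_center in the frame of divider_grip between -0.05 and 0.05 m and z of puck_center in the frame of divider_grip between -0.006 and 0.006 m and angle between puck_center's own z axis and vertical below 0.12 rad and (y of puck_center in the frame of divider_grip between 0.028 and 0.075 m or y of puck_center in the frame of divider_grip between -0.075 and -0.028 m)), for 0.2 s.
At the end, for the whole second after the job is handed in: Cube flat on the pad of the formerly empty cavity (16 mm in box x and y); divider flat on both ledges (20 mm in x, 18 in y, 4 in height, 3.4 deg tilt); steel cylinder upright (7 deg) on the tray floor, 28 to 75 mm from the handle centre along tray y, either side, within 50 mm along x (all of step 3); the robot touches nothing.
It also fails if it takes over 72 s, if anything falls off the work surface, if the arm or the gripper's body presses on something with over 40 N, if the wrist force passes 120 N, or if a joint passes its speed limit or range.

## Working session

There is one attempt and no reset: what is moved stays moved. The work goes in short steps, Python scripts to look and compute and a tool call to move; the robot and the scene stay as the last step left them, time stands still between calls to the robot, and variables do not carry over. Pictures are saved under pics/ and viewed, and the job is handed in when it is done.

Besides the shell and the picture viewer there is one more tool, called after "Request:" as name(argument=value, ...) on one line, values as JSON. send_rows: Moves the arm, as the interface text tells. Its arguments: {"type":"object","properties":{"steps":{"type":"array"},"hand":{"type":"number"},"force":{"type":"number"}},"required":["steps"]}

```bash
mkdir -p pics
python3 - <<'E'
from workcell import manip
import cv2,numpy as np
print(manip.get_obs(), manip.grip_depth)
for n in ("scene","top"):
    p,d=manip.camera(n); np.savez(f"{n}0.npz",p=p,d=d)
    cv2.imwrite(f"pics/{n}0.png",p[:,:,::-1]); i=manip.camera_info(n); print(n,i)
E
```

```text
{'clock': 0.0, 'joint_pos': array([ 1.09241308,  0.332875  , -0.064698  ,  1.46090678,  0.0215991 ,
        1.34989058, -0.08854311]), 'joint_velocities': array([-1.70706395e-04,  7.98384078e-04,  2.16314740e-04, -6.14065805e-04,
        4.64244754e-04,  4.44243641e-05,  2.43004329e-04]), 'tau': array([-3.70442058e-04, -6.25450158e+01,  4.91477083e-02, -3.91615319e+01,
        1.62951113e-02,  9.73867136e-03,  1.53301257e-04]), 'position': array([ 0.27494169, -0.5608793 ,  0.23053046]), 'ee_rot': array([ 8.48570165e-01, -5.29082409e-01, -6.03264053e-04, -3.39325253e-04]), 'ft_force': array([-0.33500244, -0.10149758, -0.48419312]), 'torque': array([ 0.02350029,  0.00806416, -0.0326275 ]), 'grip_width': 1.0030496955785932} 0.0187
scene {'intrinsics': array([[548.04782807,   0.        , 319.88409028],
       [  0.        , 548.04782807, 243.76991113],
       [  0.        ,   0.        ,   1.        ]]), 'pose': array([[ 0.74378748, -0.4214294 ,  0.51882314,  1.04341773],
       [ 0.66799144,  0.44098563, -0.59943233, -0.69383679],
       [ 0.02382486,  0.79241967,  0.60951082,  0.77163566],
       [ 0.        ,  0.        ,  0.        ,  1.        ]])}
top {'intrinsics': array([[461.91060978,   0.        , 324.3264002 ],
       [  0.        , 461.91060978, 240.85327584],
       [  0.        ,   0.        ,   1.        ]]), 'pose': array([[-2.83647519e-02,  9.93606184e-01, -1.09280337e-01,
         3.31899303e-01],
       [-9.99597580e-01, -2.82324115e-02,  2.75839839e-03,
        -7.93735754e-03],
       [-3.44485745e-04,  1.09314601e-01,  9.94007142e-01,
         9.10100223e-01],
       [ 0.00000000e+00,  0.00000000e+00,  0.00000000e+00,
         1.00000000e+00]])}
```

View pics/scene0.png

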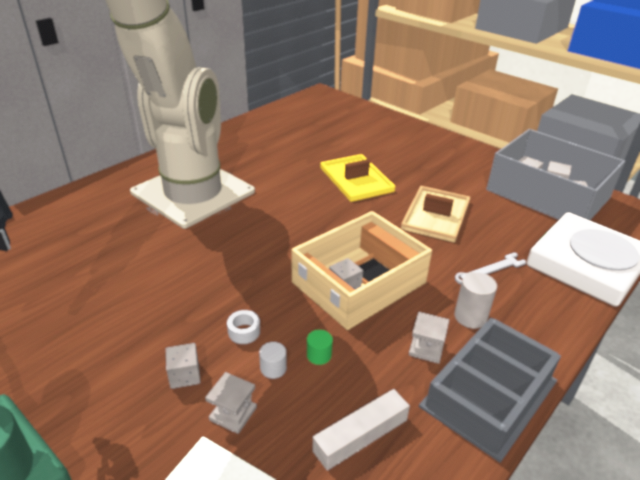

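View pics/top0.png

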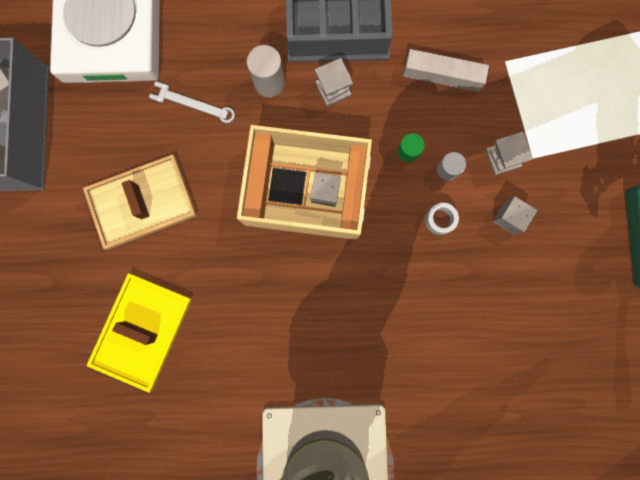

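Top picture: cube candidates are the blocks at (515,215), which looks like a plain cube, (508,152) and (333,80), both waisted, and (325,187), already packed. Cylinder candidates are grey (452,166), green (411,147, leave) and the ring (443,218). Tray candidates are plywood (139,201) and yellow (139,333, leave). The empty cavity is the black pad at (287,186). Next I check my choices in close crops.

```bash
cat > h.py <<'E'
import numpy as np,cv2
from workcell import manip
def cloud(n,d):
    i=manip.camera_info(n);K=i["intrinsics"];T=i["pose"]
    v,u=np.mgrid[0:480,0:640].astype(float)
    X=np.stack([(u-K[0,2])/K[0,0]*d,-(v-K[1,2])/K[1,1]*d,-d],-1)
    return X@T[:3,:3].T+T[:3,3]
def ray(n,uv,z):
    i=manip.camera_info(n);K=i["intrinsics"];T=i["pose"]
    uv=np.atleast_2d(uv).astype(float)
    r=np.c_[(uv[:,0]-K[0,2])/K[0,0],-(uv[:,1]-K[1,2])/K[1,1],-np.ones(len(uv))]@T[:3,:3].T
    return T[:3,3]+r*((z-T[2,3])/r[:,2])[:,None]
def proj(n,P):
    i=manip.camera_info(n);K=i["intrinsics"];T=i["pose"]
    c=(np.atleast_2d(P)-T[:3,3])@T[:3,:3]
    return np.c_[K[0,0]*c[:,0]/-c[:,2]+K[0,2],K[1,1]*-c[:,1]/-c[:,2]+K[1,2]]
E
python3 - <<'E'
from h import *
t=np.load("top0.npz");s=np.load("scene0.npz")
a=cv2.resize(t["p"][120:260,230:370],(400,400),interpolation=cv2.INTER_CUBIC)
b=cv2.resize(t["p"][120:260,400:540],(400,400),interpolation=cv2.INTER_CUBIC)
cv2.imwrite("pics/c1.png",np.hstack([a,b])[:,:,::-1])
cv2.imwrite("pics/c2.png",cv2.resize(s["p"][310:440,150:350],(800,520),interpolation=cv2.INTER_CUBIC)[:,:,::-1])
C=cloud("top",t["d"])
for nm,(u,v) in dict(cube=(513,214),hg1=(510,150),cyl=(452,163),green=(411,145),pad=(287,186),packed=(325,187),ledgeL=(258,175),ledgeR=(355,180),tray=(110,210),handle=(134,200),table=(400,300)).items(): print(nm,C[v,u].round(4))
def sl(name,u0,u1,v0,v1,zl,zh):
    R=np.zeros((480,640),bool);R[v0:v1,u0:u1]=1
    m=R&(C[...,2]>zl)&(C[...,2]<zh); P=C[m]
    r=cv2.minAreaRect((P[:,:2]*1000).astype(np.float32))
    (cx,cy),rad=cv2.minEnclosingCircle((P[:,:2]*1000).astype(np.float32))
    print(name,m.sum(),"z",np.median(P[:,2]).round(4),"rect",np.round(r[0],1),np.round(r[1],1),round(r[2],1),"circ",round(cx,1),round(cy,1),round(rad,1))
    print(cv2.boxPoints(r).round(1).tolist())
sl("cube",490,545,190,240,.044,.056)
sl("cyl",435,470,145,190,.039,.049)
sl("boxrim",230,380,115,245,.080,.096)
sl("tray",75,205,145,255,.004,.025)
sl("handle",75,205,145,255,.045,.06)
E
```

```text
cube [ 0.4669 -0.3663  0.0523]
hg1 [ 0.5881 -0.3662  0.0605]
cyl [ 0.5706 -0.2599  0.0439]
green [ 0.6089 -0.1831  0.0426]
pad [0.5429 0.0607 0.0082]
packed [ 0.5278 -0.0145  0.056 ]
ledgeL [0.5518 0.11   0.0663]
ledgeR [ 0.5375 -0.0708  0.0649]
tray [0.5048 0.4125 0.0068]
handle [0.5141 0.3468 0.0515]
table [ 3.115e-01 -1.551e-01 -3.000e-04]
cube 727 z 0.0503 rect [ 468.  -379.1] [51.1 51. ] 55.8 circ 468.2 -379.2 34.3
[[432.6000061035156, -385.8999938964844], [474.70001220703125, -414.6000061035156], [503.3999938964844, -372.29998779296875], [461.29998779296875, -343.70001220703125]]
cyl 445 z 0.0445 rect [ 570.7 -263.3] [44.2 44.9] 55.1 circ 570.3 -263.6 23.3
[[539.7000122070312, -268.5], [576.5999755859375, -294.20001220703125], [601.7999877929688, -258.0], [564.9000244140625, -232.3000030517578]]
boxrim 1722 z 0.0879 rect [538.1  22.5] [224.6 177. ] 81.2 circ 537.9 22.4 141.8
[[433.3999938964844, -74.9000015258789], [608.4000244140625, -102.0], [642.7999877929688, 119.9000015258789], [467.8999938964844, 147.10000610351562]]
tray 5948 z 0.0087 rect [526.1 352.8] [252.6 218.8] 90.0 circ 531.9 365.5 150.3
[[416.70001220703125, 226.60000610351562], [635.5, 226.5], [635.5, 479.1000061035156], [416.70001220703125, 479.20001220703125]]
handle 380 z 0.0518 rect [520.1 352.5] [70.7 19.2] 19.4 circ 520.3 351.7 35.4
[[483.6000061035156, 349.79998779296875], [489.8999938964844, 331.70001220703125], [556.5999755859375, 355.20001220703125], [550.2000122070312, 373.29998779296875]]
```

View pics/c1.png

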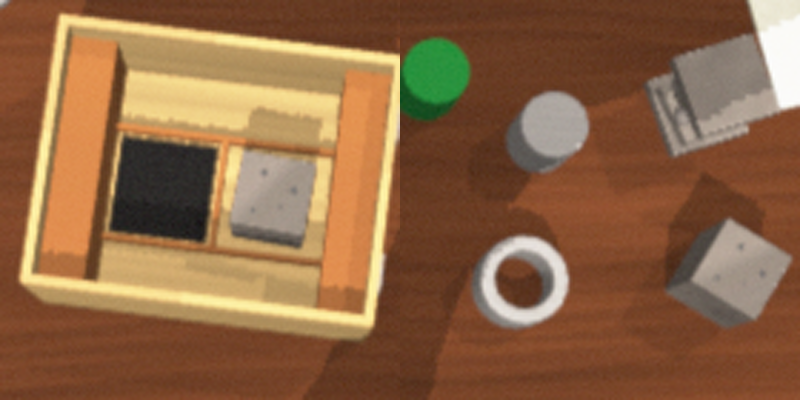

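View pics/c2.png

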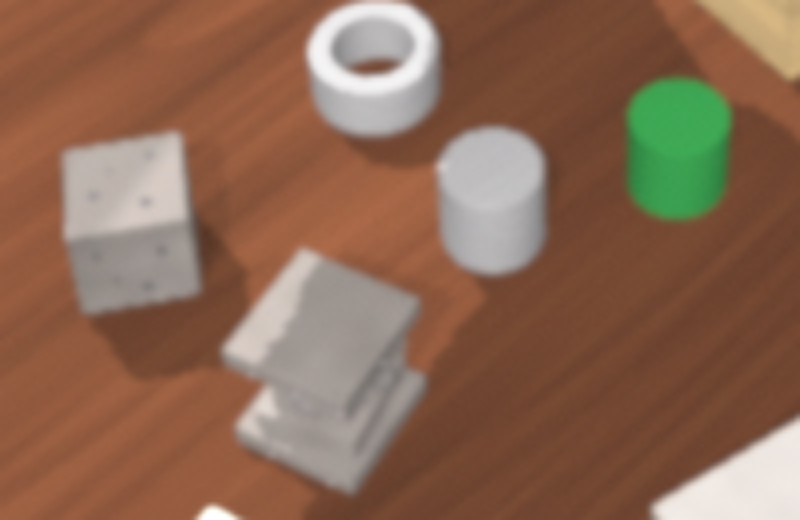

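The crop shows the block at (515,215) is a solid, straight-sided 51 mm cube. The grey cylinder at (452,166) is solid with no hole, and the cavity at (287,186) is empty with its black pad showing. Now I write a helper that turns a target into tool-axis shifts.

```bash
cat >> h.py <<'E'
from scipy.spatial.transform import Rotation as Ro
def go(x,y,z,yaw=None):
    o=manip.get_obs();R=Ro.from_quat(o["ee_rot"]).as_matrix()
    d=(np.array([x,y,z])-o["position"])@R
    y0=np.degrees(np.arctan2(R[1,0],R[0,0])); 
    sp=0 if yaw is None else -np.radians((yaw-y0+180)%360-180)
    print("t",o["clock"].round(2),"pos",o["position"].round(4),"yaw",y0.round(2),"tilt",np.degrees(np.arccos(-R[2,2])).round(2),"-> d",d.round(4),"spin",round(sp,3),"grip",o["grip_width"].round(3),"F",o["ft_force"].round(1))
E
python3 -c "
from h import *
go(.468,-.379,.13,-34.2)
C=cloud('top',np.load('top0.npz')['d']);p=np.load('top0.npz')['p']
m=(p.max(-1)<60);m[:150]=0;m[220:]=0;m[:,:260]=0;m[:,315:]=0
n,l,s,c=cv2.connectedComponentsWithStats(m.astype(np.uint8));k=1+s[1:,4].argmax();print(s[k],ray('top',c[k],.009))
print(cv2.minAreaRect(ray('top',np.argwhere(l==k)[:,::-1],.009)[:,:2].astype(np.float32)*1000))
"
```

```text
Traceback (most recent call last):
  File "h.py", line 23, in go
    print("t",o["clock"].round(2),"pos",o["position"].round(4),"yaw",y0.round(2),"tilt",np.degrees(np.arccos(-R[2,2])).round(2),"-> d",d.round(4),"spin",round(sp,3),"grip",o["grip_width"].round(3),"F",o["ft_force"].round(1))
              ^^^^^^^^^^^^^^^^
AttributeError: 'float' object has no attribute 'round'
```

```bash
sed -i 's/o\["clock"\].round(2)/round(o["clock"],2)/; s/o\["grip_width"\].round(3)/round(o["grip_width"],3)/' h.py
python3 -c "
from h import *
go(.468,-.379,.13,-34.2)
p=np.load('top0.npz')['p']
m=(p.max(-1)<60);m[:150]=0;m[220:]=0;m[:,:260]=0;m[:,315:]=0
n,l,s,c=cv2.connectedComponentsWithStats(m.astype(np.uint8));k=1+s[1:,4].argmax();print(s[k],ray('top',c[k],.009))
print(cv2.minAreaRect(ray('top',np.argwhere(l==k)[:,::-1],.009)[:,:2].astype(np.float32)*1000))
"
```

```text
t 0.1 pos [ 0.275  -0.5609  0.2306] yaw -63.88 tilt 0.07 -> d [-0.0782 -0.2534  0.1007] spin -0.518 grip 1.0 F [ 0.8  0.1 -0.1]
[ 269  169   36   35 1016] [[0.54263721 0.06122668 0.009     ]]
((542.9457397460938, 60.97847366333008), (64.13884735107422, 64.27919006347656), 81.14523315429688)
```

Request:
send_rows(steps=[[[-0.011,-0.036,0.01],-0.075],[[-0.022,-0.072,0.025],-0.15],[[-0.035,-0.11,0.04],-0.23],[[-0.048,-0.15,0.06],-0.31],[[-0.06,-0.19,0.08],-0.39],[[-0.07,-0.225,0.09],-0.46],[[-0.078,-0.253,0.1],-0.518],[[-0.078,-0.253,0.1],-0.518]], hand=1, force=50)

```text
clock: 1.1
position: [0.4696, -0.3773, 0.1303]
ee_rot: [0.956, -0.292, -0.0, -0.001]
ft_force: [1.2, -0.3, 0.4]
grip_width: 1.006
```

```bash
python3 -c "
from h import *
go(.468,-.379,.011,-34.2)
p,d=manip.camera('top');cv2.imwrite('pics/t1.png',p[:,:,::-1])
p,d=manip.camera('scene');cv2.imwrite('pics/s1.png',p[:,:,::-1])"
```

```text
t 1.1 pos [ 0.4696 -0.3773  0.1303] yaw -33.93 tilt 0.11 -> d [-0.0002  0.0025  0.1193] spin 0.005 grip 1.006 F [ 1.2 -0.3  0.4]
```

View pics/s1.png

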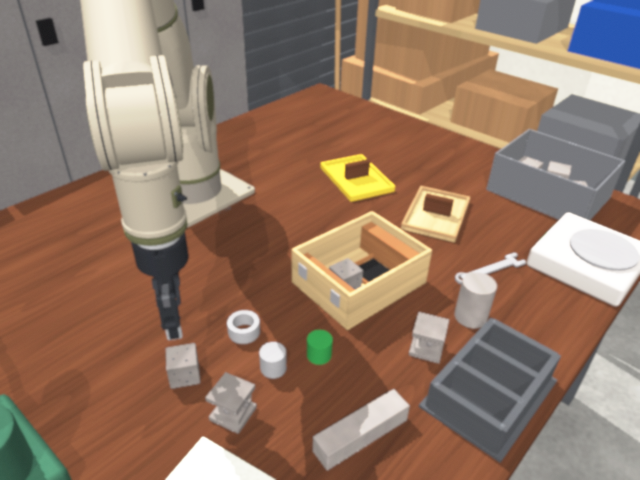

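The fingers stand open right above the whole cube, which is at (182,365). I lower and close.

Request:
send_rows(steps=[[[0,0.001,0.02],0.005],[[0,0.002,0.045],0.005],[[0,0.002,0.07],0.005],[[0,0.002,0.09],0.005],[[0,0.002,0.105],0.005],[[0,0.002,0.115],0.005],[[0,0.002,0.119],0.005],[[0,0.002,0.119],0.005]])

```text
clock: 2.2
position: [0.4671, -0.3815, 0.0125]
ee_rot: [0.955, -0.296, 0.0, 0.0]
ft_force: [-0.4, 0.3, 0.3]
grip_width: 0.997
```

Request:
send_rows(steps=[[[0,0,0],0],[[0,0,0],0],[[0,0,0],0],[[0,0,0],0],[[0,0,0],0],[[0,0,0],0],[[0,0,0],0],[[0,0,0],0]], hand=0, force=50)

```text
clock: 3.2
position: [0.4671, -0.3817, 0.013]
ee_rot: [0.955, -0.297, 0.0, 0.0]
ft_force: [-1.7, 1.0, 5.7]
grip_width: 0.578
```

```bash
python3 -c "
from h import *
go(.468,-.379,.18,-34.2)"
```

```text
t 3.2 pos [ 0.4671 -0.3817  0.013 ] yaw -34.5 tilt 0.05 -> d [-0.0007 -0.0027 -0.167 ] spin -0.005 grip 0.578 F [-1.7  1.   5.7]
```

Request:
send_rows(steps=[[[0,0,-0.01],0],[[0,0,-0.03],0],[[0,0,-0.06],0],[[0,0,-0.09],0],[[0,0,-0.12],0],[[0,0,-0.15],0],[[0,0,-0.167],0],[[0,0,-0.167],0]])

```text
clock: 4.2
position: [0.4673, -0.3818, 0.1808]
ee_rot: [0.955, -0.296, 0.001, 0.0]
ft_force: [0.5, 0.7, -2.8]
grip_width: 0.582
```

```bash
python3 -c "
from h import *
a=np.radians(-8.8);x=np.array([np.cos(a),np.sin(a)]);y=np.array([np.sin(a),-np.cos(a)])
t=np.array([.5435,.061])-y*-.0027; print(t)
go(t[0],t[1],.18,-8.8)
p,d=manip.camera('scene');cv2.imwrite('pics/s2.png',p[:,:,::-1])"
```

```text
[0.54308694 0.05833178]
t 4.2 pos [ 0.4673 -0.3818  0.1808] yaw -34.49 tilt 0.14 -> d [-1.868e-01 -4.056e-01  2.000e-04] spin -0.448 grip 0.582 F [ 0.5  0.7 -2.8]
```

View pics/s2.png

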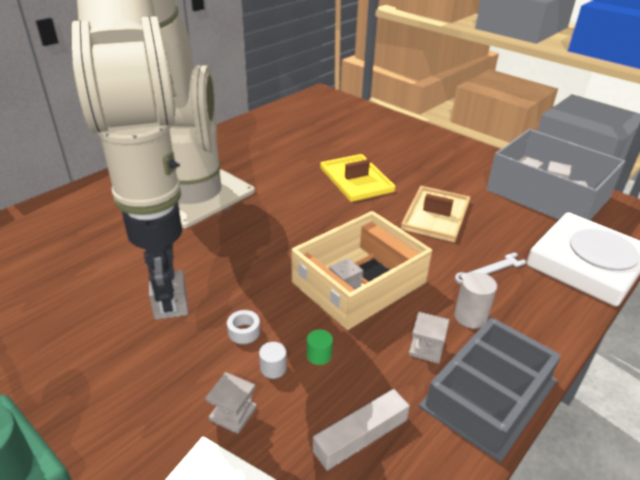

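The cube is held in the fingers at (167,295). I carry it over the box in two calls.

Request:
send_rows(steps=[[[-0.007,-0.015,0],-0.02],[[-0.02,-0.043,0],-0.05],[[-0.037,-0.08,0],-0.09],[[-0.055,-0.12,0],-0.14],[[-0.074,-0.16,0],-0.19],[[-0.092,-0.2,0],-0.23],[[-0.11,-0.24,0],-0.28],[[-0.13,-0.28,0],-0.32]])

```text
clock: 5.25
position: [0.5176, -0.0731, 0.1789]
ee_rot: [0.99, -0.138, -0.0, 0.0]
ft_force: [0.5, -0.9, -3.2]
grip_width: 0.581
```

```bash
python3 -c "
from h import *
go(.543,.0585,.18,-8.8)"
```

```text
t 5.25 pos [ 0.5176 -0.0731  0.1789] yaw -15.87 tilt 0.03 -> d [-0.0115 -0.1335 -0.0011] spin -0.123 grip 0.581 F [ 0.5 -0.9 -3.2]
```

Request:
send_rows(steps=[[[-0.003,-0.03,0],-0.03],[[-0.006,-0.06,0],-0.06],[[-0.008,-0.09,0],-0.09],[[-0.01,-0.115,0],-0.11],[[-0.011,-0.128,0],-0.12],[[-0.011,-0.132,0],-0.123],[[-0.011,-0.132,0],-0.123],[[-0.011,-0.132,0],-0.123]])

```text
clock: 6.25
position: [0.5444, 0.0516, 0.1792]
ee_rot: [0.997, -0.08, -0.0, 0.0]
ft_force: [0.6, -0.4, -3.4]
grip_width: 0.577
```

```bash
python3 -c "
from h import *
go(.543,.0585,.023,-8.8)"
```

```text
t 6.25 pos [0.5444 0.0516 0.1792] yaw -9.21 tilt 0.03 -> d [-0.0025 -0.0066  0.1562] spin -0.007 grip 0.577 F [ 0.6 -0.4 -3.4]
```

Request:
send_rows(steps=[[[-0.0025,-0.0065,0],-0.007],[[-0.0025,-0.0065,0.02],-0.007],[[-0.0025,-0.0065,0.05],-0.007],[[-0.0025,-0.0065,0.08],-0.007],[[-0.0025,-0.0065,0.1],-0.007],[[-0.0025,-0.0065,0.115],-0.007],[[-0.0025,-0.0065,0.12],-0.007],[[-0.0025,-0.0065,0.12],-0.007]])

```text
clock: 7.25
position: [0.5433, 0.0597, 0.0596]
ee_rot: [0.997, -0.076, 0.0, -0.0]
ft_force: [0.0, -0.0, -2.8]
grip_width: 0.58
```

```bash
python3 -c "
from h import *
go(.543,.0585,.023,-8.8)
p,d=manip.camera('top');cv2.imwrite('pics/t3.png',cv2.resize(p[110:260,220:400],(720,600))[:,:,::-1])
p,d=manip.camera('scene');cv2.imwrite('pics/s3.png',cv2.resize(p[180:340,260:460],(750,600))[:,:,::-1])"
```

```text
t 7.25 pos [0.5433 0.0597 0.0596] yaw -8.71 tilt 0.03 -> d [-0.0001  0.0012  0.0366] spin 0.002 grip 0.58 F [ 0.  -0.  -2.8]
```

View pics/t3.png

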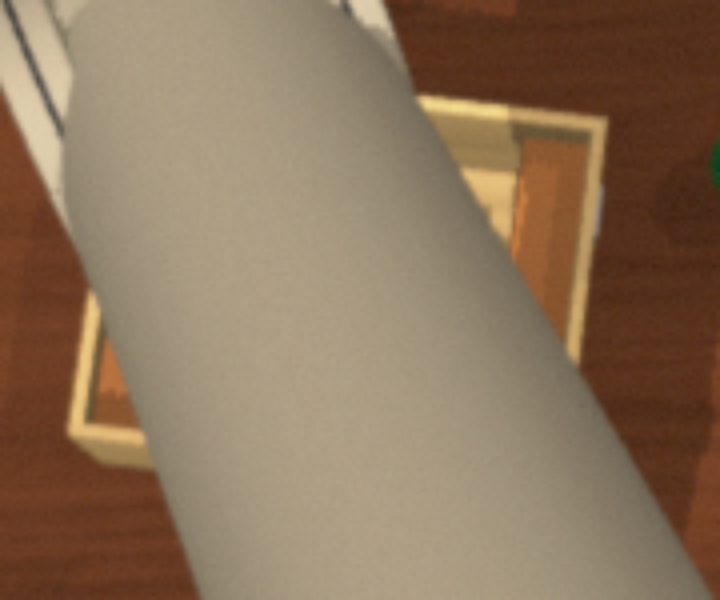

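View pics/s3.png

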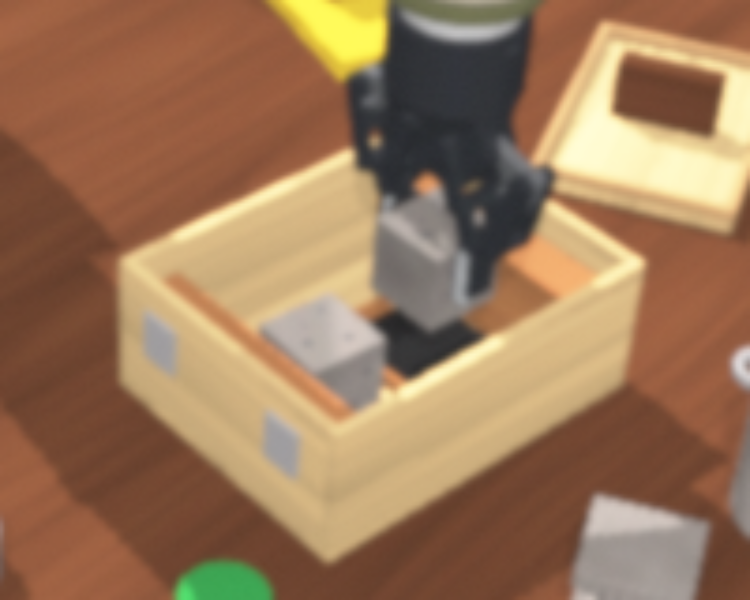

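The scene view shows the cube hanging level over the black pad, clear of the packed cube; the arm hides it in the top view. I lower the last 37 mm slowly.

Request:
send_rows(steps=[[[0,0.001,0.008],0],[[0,0.001,0.016],0],[[0,0.001,0.023],0],[[0,0.001,0.029],0],[[0,0.001,0.033],0],[[0,0.001,0.0355],0],[[0,0.001,0.037],0],[[0,0.001,0.037],0]])

```text
clock: 8.35
position: [0.5429, 0.0586, 0.0223]
ee_rot: [0.997, -0.076, 0.0, 0.0]
ft_force: [-0.1, 0.1, -2.3]
grip_width: 0.579
```

Request:
send_rows(steps=[[[0,0,0],0],[[0,0,0],0],[[0,0,0],0],[[0,0,0],0],[[0,0,0],0],[[0,0,0],0],[[0,0,-0.005],0],[[0,0,-0.012],0]], hand=0.9)

```text
clock: 9.35
position: [0.5428, 0.0586, 0.0347]
ee_rot: [0.997, -0.076, -0.0, 0.0]
ft_force: [0.5, -1.1, 0.7]
grip_width: 0.899
```

Request:
send_rows(steps=[[[0,0,-0.02],0],[[0,0,-0.05],0],[[0,0,-0.08],0],[[0,0,-0.11],0],[[0,0,-0.14],0],[[0,0,-0.165],0],[[0,0,-0.17],0],[[0,0,-0.17],0]])

```text
clock: 10.35
position: [0.5427, 0.0586, 0.2045]
ee_rot: [0.997, -0.076, 0.0, 0.0]
ft_force: [-0.3, 0.3, -0.2]
grip_width: 0.896
```

```bash
python3 -c "
from h import *
go(.5201,.3525,.19,-70.6)
p,d=manip.camera('scene');cv2.imwrite('pics/s4.png',cv2.resize(p[180:340,260:460],(750,600))[:,:,::-1])"
```

```text
t 10.35 pos [0.5427 0.0586 0.2045] yaw -8.7 tilt 0.03 -> d [-0.0669 -0.2871  0.0144] spin 1.08 grip 0.896 F [-0.3  0.3 -0.2]
```

View pics/s4.png

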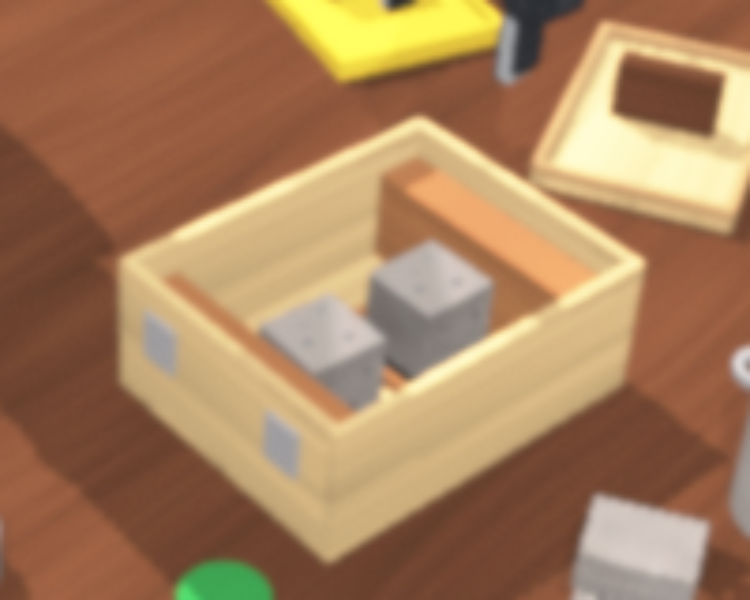

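Both cubes stand level in the cavities. Now to the plywood tray.

Request:
send_rows(steps=[[[-0.006,-0.03,0],0.14],[[-0.016,-0.07,0],0.3],[[-0.027,-0.115,0],0.46],[[-0.038,-0.16,0.005],0.62],[[-0.05,-0.205,0.01],0.78],[[-0.06,-0.25,0.014],0.94],[[-0.067,-0.285,0.014],1.08],[[-0.067,-0.287,0.014],1.08]], hand=1)

```text
clock: 11.4
position: [0.5179, 0.3555, 0.1888]
ee_rot: [0.817, -0.576, -0.001, 0.001]
ft_force: [0.1, -0.3, -0.2]
grip_width: 1.005
```

```bash
python3 -c "
from h import *
go(.5201,.3525,.10,-70.6)
p,d=manip.camera('top');cv2.imwrite('pics/t5.png',p[:,:,::-1]);C=cloud('top',d)
for n,(u0,u1,v0,v1,a,b) in dict(cubes=(265,350,160,220,.052,.062),handle=(75,205,145,255,.045,.06)).items():
  R=np.zeros((480,640),np.uint8);R[v0:v1,u0:u1]=1;m=R*((C[...,2]>a)&(C[...,2]<b)).astype(np.uint8)
  k,l,s,c=cv2.connectedComponentsWithStats(m)
  for i in range(1,k):
    if s[i,4]>60: P=C[l==i];print(n,s[i],cv2.minAreaRect((P[:,:2]*1000).astype(np.float32)),np.median(P[:,2]))
"
```

```text
t 11.4 pos [0.5179 0.3555 0.1888] yaw -70.38 tilt 0.16 -> d [ 0.0036 -0.0013  0.0888] spin 0.004 grip 1.005 F [ 0.1 -0.3 -0.2]
cubes [271 165  30  29 687] ((544.5737915039062, 59.89833068847656), (50.07212448120117, 50.59059143066406), 81.06995391845703) 0.05912740835576258
cubes [310 172  31  31 698] ((528.3194580078125, -14.922941207885742), (49.93663024902344, 50.846099853515625), 77.6109390258789) 0.056398744923679245
handle [121 179  22  37 379] ((519.9249877929688, 352.42724609375), (69.61266326904297, 19.004676818847656), 19.92995834350586) 0.05178640159681247
```

View pics/t5.png

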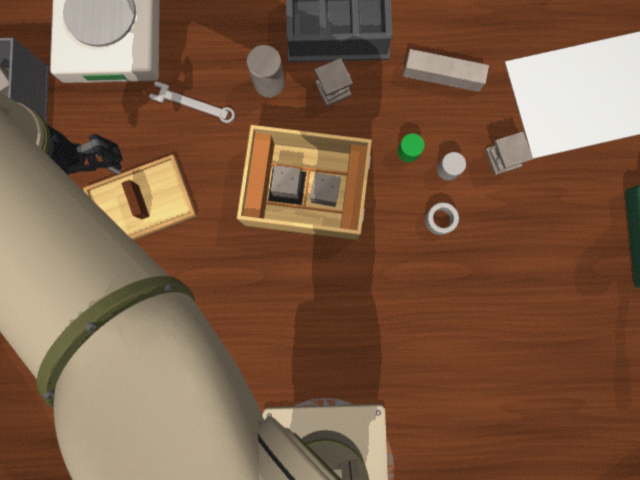

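The cube's top measures (544.6, 59.9) mm at z 59, within 2 mm of the cavity centre. The handle at (134,200) is free, with the fingers above it. I go halfway down, then correct.

Request:
send_rows(steps=[[[0.002,-0.001,0.01],0],[[0.003,-0.001,0.03],0],[[0.003,-0.001,0.05],0],[[0.003,-0.001,0.07],0],[[0.003,-0.001,0.085],0],[[0.003,-0.001,0.088],0],[[0.003,-0.001,0.088],0],[[0.003,-0.001,0.088],0]])

```text
clock: 12.45
position: [0.5224, 0.3503, 0.1031]
ee_rot: [0.816, -0.578, 0.0, -0.001]
ft_force: [0.7, -0.1, 0.5]
grip_width: 0.998
```

```bash
python3 -c "
from h import *
go(.520,.3525,.015,-70.4)"
```

```text
t 12.45 pos [0.5224 0.3503 0.1031] yaw -70.58 tilt 0.08 -> d [-0.0028  0.0016  0.0881] spin -0.003 grip 0.998 F [ 0.7 -0.1  0.5]
```

Request:
send_rows(steps=[[[-0.002,0.001,0.01],0],[[-0.002,0.001,0.03],0],[[-0.002,0.001,0.05],0],[[-0.002,0.001,0.068],0],[[-0.002,0.001,0.08],0],[[-0.002,0.001,0.086],0],[[-0.002,0.001,0.088],0],[[-0.002,0.001,0.088],0]])

```text
clock: 13.45
position: [0.5207, 0.3517, 0.0147]
ee_rot: [0.816, -0.578, 0.0, -0.0]
ft_force: [0.3, -0.0, 0.0]
grip_width: 1.0
```

```bash
python3 -c "
from h import *
go(.520,.3525,.015,-70.4)"
```

```text
t 13.45 pos [0.5207 0.3517 0.0147] yaw -70.59 tilt 0.04 -> d [-0.001   0.0004 -0.0003] spin -0.003 grip 1.0 F [ 0.3 -0.   0. ]
```

Request:
send_rows(steps=[[[-0.001,0,0],0],[[-0.001,0,0],0],[[-0.001,0,0],0],[[-0.001,0,0],0],[[-0.001,0,0],0],[[-0.001,0,0],0],[[-0.001,0,0],0],[[-0.001,0,0],0]], hand=0, force=60)

```text
clock: 14.45
position: [0.5202, 0.3527, 0.0146]
ee_rot: [0.816, -0.578, 0.0, -0.0]
ft_force: [-1.4, 1.2, 4.2]
grip_width: 0.202
```

Request:
send_rows(steps=[[[0,0,0],0],[[0,0,0],0],[[0,0,0],0],[[0,0,-0.01],0],[[0,0,-0.025],0],[[0,0,-0.045],0],[[0,0,-0.07],0],[[0,0,-0.1],0]])

```text
clock: 15.45
position: [0.52, 0.3523, 0.1161]
ee_rot: [0.816, -0.578, 0.0, -0.0]
ft_force: [0.1, 0.0, -2.4]
grip_width: 0.203
```

```bash
python3 -c "
from h import *
go(.538,.0225,.19,-98.8)
p,d=manip.camera('scene');cv2.imwrite('pics/s6.png',cv2.resize(p[130:340,260:540],(800,600))[:,:,::-1])"
```

```text
t 15.45 pos [0.52   0.3523 0.1161] yaw -70.59 tilt 0.01 -> d [ 0.3171  0.0926 -0.0739] spin 0.492 grip 0.203 F [ 0.1  0.  -2.4]
```

View pics/s6.png

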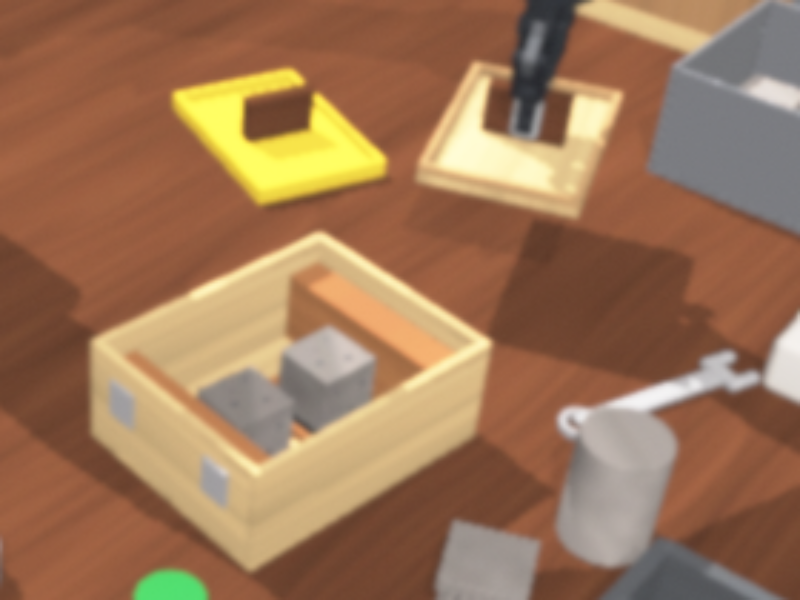

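The tray hangs level from its handle at about (525,115) in the crop. I raise it and carry it over the box.

Request:
send_rows(steps=[[[0,0,-0.02],0],[[0.01,0.003,-0.045],0.02],[[0.03,0.009,-0.065],0.05],[[0.06,0.0175,-0.074],0.1],[[0.095,0.028,-0.074],0.15],[[0.13,0.038,-0.074],0.2],[[0.165,0.048,-0.074],0.26],[[0.2,0.058,-0.074],0.31]])

```text
clock: 16.5
position: [0.5315, 0.1433, 0.1887]
ee_rot: [0.717, -0.697, -0.0, 0.0]
ft_force: [-0.1, -0.2, -1.7]
grip_width: 0.201
```

Request:
send_rows(steps=[[[0.0,0.0,0],0],[[0,0,0],0],[[0,0,0],0],[[0,0,0],0],[[0,0,0],0],[[0,0,0],0],[[0,0,0],0],[[0,0,0],0]])

```text
clock: 17.5
position: [0.5318, 0.1445, 0.1883]
ee_rot: [0.717, -0.697, 0.0, 0.0]
ft_force: [-0.2, 0.4, -3.0]
grip_width: 0.207
```

```bash
python3 -c "
from h import *
go(.538,.0225,.19,-98.8)"
```

```text
t 17.5 pos [0.5318 0.1445 0.1883] yaw -88.35 tilt 0.0 -> d [ 0.1222 -0.0027 -0.0017] spin 0.182 grip 0.207 F [-0.2  0.4 -3. ]
```

Request:
send_rows(steps=[[[0.015,0,0],0.02],[[0.04,-0.001,0],0.06],[[0.068,-0.002,0],0.1],[[0.095,-0.002,0],0.14],[[0.114,-0.003,0],0.17],[[0.122,-0.003,0],0.182],[[0.122,-0.003,0],0.182],[[0.122,-0.003,0],0.182]])

```text
clock: 18.5
position: [0.5383, 0.0239, 0.1883]
ee_rot: [-0.652, 0.759, 0.0, 0.0]
ft_force: [0.2, 1.1, -2.1]
grip_width: 0.205
```

```bash
python3 -c "
from h import *
go(.5377,.0225,.12,-98.8)
p,d=manip.camera('scene');cv2.imwrite('pics/s7.png',cv2.resize(p[130:340,260:540],(800,600))[:,:,::-1])"
```

```text
t 18.5 pos [0.5383 0.0239 0.1883] yaw -98.67 tilt 0.03 -> d [0.0015 0.0004 0.0683] spin 0.002 grip 0.205 F [ 0.2  1.1 -2.1]
```

View pics/s7.png

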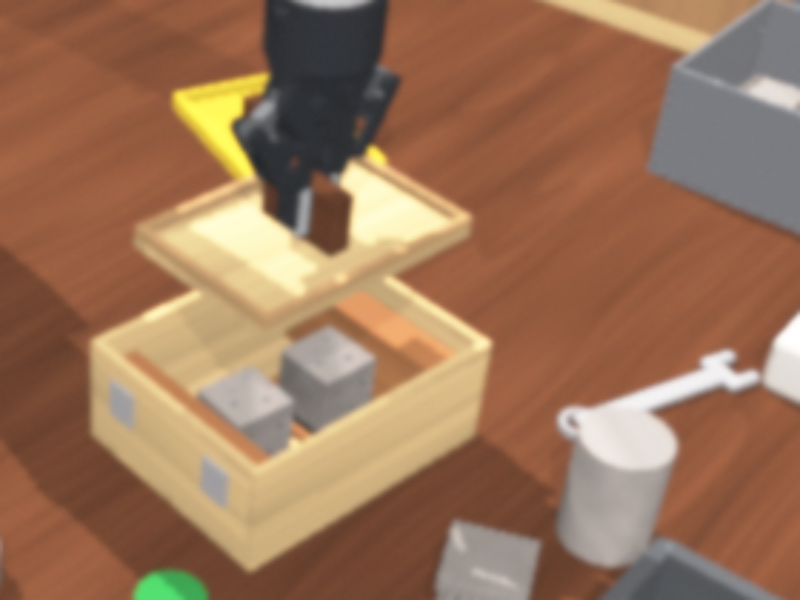

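The tray is square to the box and centred above it. I lower it.

Request:
send_rows(steps=[[[0.001,0,0.01],0.002],[[0.001,0,0.026],0.002],[[0.001,0,0.044],0.002],[[0.001,0,0.062],0.002],[[0.001,0,0.076],0.002],[[0.001,0,0.084],0.002],[[0.001,0,0.088],0.002],[[0.001,0,0.088],0.002]])

```text
clock: 19.55
position: [0.5383, 0.0217, 0.1004]
ee_rot: [-0.65, 0.76, -0.0, 0.0]
ft_force: [0.1, 0.4, -2.9]
grip_width: 0.201
```

```bash
python3 -c "
from h import *
go(.5377,.0225,.0805,-98.8)"
```

```text
t 19.55 pos [0.5383 0.0217 0.1004] yaw -98.89 tilt 0.02 -> d [-0.0007  0.0008  0.0199] spin -0.002 grip 0.201 F [ 0.1  0.4 -2.9]
```

Request:
send_rows(steps=[[[0,0,0.005],0],[[0,0,0.01],0],[[0,0,0.014],0],[[0,0,0.017],0],[[0,0,0.019],0],[[0,0,0.0195],0],[[0,0,0.0195],0],[[0,0,0.0195],0]])

```text
clock: 20.55
position: [0.5383, 0.0217, 0.0809]
ee_rot: [-0.65, 0.76, -0.0, 0.0]
ft_force: [0.1, -0.7, -2.2]
grip_width: 0.201
```

Request:
send_rows(steps=[[[0,0,0],0],[[0,0,0],0],[[0,0,0],0],[[0,0,0],0],[[0,0,0],0],[[0,0,0],0],[[0,0,-0.005],0],[[0,0,-0.012],0]], hand=0.7)

```text
clock: 21.55
position: [0.5382, 0.0217, 0.0932]
ee_rot: [-0.65, 0.76, 0.0, -0.0]
ft_force: [0.1, -0.9, -0.6]
grip_width: 0.702
```

Request:
send_rows(steps=[[[0,0,-0.02],0],[[0,0,-0.05],0],[[0,0,-0.08],0],[[0,0,-0.1],0],[[0,0,-0.12],0],[[0,0,-0.13],0],[[0,0,-0.13],0],[[0,0,-0.13],0]])

```text
clock: 22.55
position: [0.5378, 0.0216, 0.222]
ee_rot: [-0.65, 0.76, 0.0, -0.0]
ft_force: [-0.1, 0.3, -0.2]
grip_width: 0.702
```

```bash
python3 -c "
from h import *
go(.5705,-.2635,.2,-55)
p,d=manip.camera('scene');cv2.imwrite('pics/s8.png',cv2.resize(p[130:340,260:540],(800,600))[:,:,::-1])"
```

```text
t 22.55 pos [0.5378 0.0216 0.222 ] yaw -98.89 tilt 0.06 -> d [ 0.2766 -0.0764  0.022 ] spin -0.766 grip 0.702 F [-0.1  0.3 -0.2]
```

View pics/s8.png

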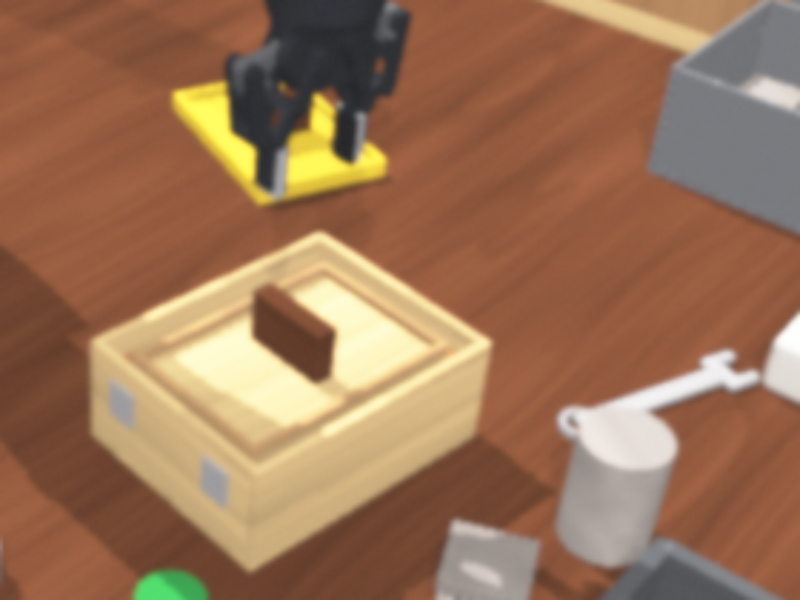

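The tray lies flat in the box. Next is the grey cylinder: closing direction about -35°, away from the green one and the ring.

```bash
python3 -c "
from h import *
go(.5705,-.2635,.2,-35)"
```

```text
t 22.6 pos [0.5378 0.0216 0.2219] yaw -98.89 tilt 0.07 -> d [ 0.2766 -0.0764  0.0219] spin -1.115 grip 0.697 F [ 0.4  0.8 -0.4]
```

Request:
send_rows(steps=[[[0.02,-0.005,0],-0.14],[[0.06,-0.016,0],-0.3],[[0.1,-0.027,0],-0.46],[[0.145,-0.04,0.01],-0.62],[[0.19,-0.052,0.02],-0.78],[[0.23,-0.063,0.022],-0.94],[[0.265,-0.073,0.022],-1.08],[[0.277,-0.076,0.022],-1.115]], hand=1)

```text
clock: 23.6
position: [0.5696, -0.2666, 0.1994]
ee_rot: [0.954, -0.301, -0.001, 0.0]
ft_force: [0.5, 0.8, -0.1]
grip_width: 1.001
```

Request:
send_rows(steps=[[[0,0,0],0],[[0,0,0],0],[[0,0,0],0],[[0,0,0],0],[[0,0,0],0],[[0,0,0],0],[[0,0,0],0],[[0,0,0],0]])

```text
clock: 24.6
position: [0.5704, -0.2638, 0.2008]
ee_rot: [0.954, -0.301, 0.0, 0.0]
ft_force: [0.5, 0.6, 0.1]
grip_width: 0.998
```

```bash
python3 -c "
from h import *
go(.5705,-.2635,.012,-35)
p,d=manip.camera('top');cv2.imwrite('pics/t9.png',p[:,:,::-1]);C=cloud('top',d)
for n,(u0,u1,v0,v1,a,b) in dict(rim=(235,380,120,245,.0855,.092),handle=(265,350,150,220,.108,.125),floor=(262,350,140,225,.066,.078),cyl=(430,475,140,190,.04,.05)).items():
  R=np.zeros((480,640),np.uint8);R[v0:v1,u0:u1]=1;m=R*((C[...,2]>a)&(C[...,2]<b)).astype(np.uint8)
  k,l,s,c=cv2.connectedComponentsWithStats(m)
  for i in range(1,k):
    if s[i,4]>60: P=C[l==i];print(n,s[i],cv2.minAreaRect((P[:,:2]*1000).astype(np.float32)),np.median(P[:,2]))
"
```

```text
t 24.6 pos [ 0.5704 -0.2638  0.2008] yaw -35.01 tilt 0.01 -> d [-1.000e-04 -3.000e-04  1.888e-01] spin -0.0 grip 0.998 F [0.5 0.6 0.1]
rim [ 237  125  135  109 1453] ((538.0927124023438, 22.408599853515625), (224.30850219726562, 177.16261291503906), 81.20623779296875) 0.08822669262286775
handle [297 155  15  40 417] ((537.8513793945312, 21.746131896972656), (18.25212860107422, 70.10723114013672), 81.48727416992188) 0.11801890826802908
floor [ 262  143   88   74 5017] ((539.0216674804688, 21.857009887695312), (176.01947021484375, 118.69363403320312), 81.21865844726562) 0.07428731561152213
cyl [442 152  24  23 437] ((570.4769287109375, -262.6932067871094), (45.06709671020508, 44.489078521728516), 34.13233184814453) 0.044433906374437115
```

View pics/t9.png

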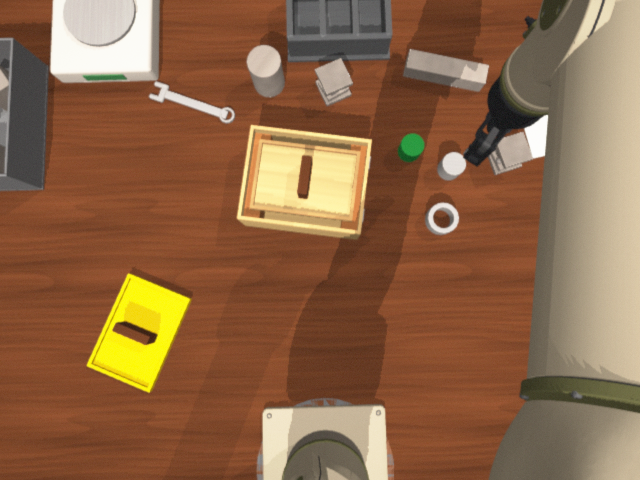

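The tray handle measures (537.9, 21.7) mm with its top at z 118, centred within 1 mm and at the right height. The cylinder at (452,166) is free, with the fingers above it. I descend.

Request:
send_rows(steps=[[[0,0,0.02],0],[[0,0,0.05],0],[[0,0,0.085],0],[[0,0,0.12],0],[[0,0,0.15],0],[[0,0,0.175],0],[[0,0,0.189],0],[[0,0,0.194],0]])

```text
clock: 25.65
position: [0.5703, -0.2637, 0.0064]
ee_rot: [0.954, -0.301, -0.0, -0.0]
ft_force: [0.8, -0.6, 0.9]
grip_width: 1.0
```

Request:
send_rows(steps=[[[0,0,0],0],[[0,0,0],0],[[0,0,0],0],[[0,0,0],0],[[0,0,0],0],[[0,0,0],0],[[0,0,0],0],[[0,0,0],0]], hand=0, force=70)

```text
clock: 26.65
position: [0.5711, -0.2639, 0.0081]
ee_rot: [0.954, -0.301, 0.001, 0.0]
ft_force: [-2.2, 0.1, 5.5]
grip_width: 0.525
```

```bash
python3 -c "
from h import *
go(.5705,-.263,.19,-35)"
```

```text
t 26.65 pos [ 0.5711 -0.2639  0.0081] yaw -35.01 tilt 0.09 -> d [-0.0007 -0.0004 -0.1819] spin -0.0 grip 0.525 F [-2.2  0.1  5.5]
```

Request:
send_rows(steps=[[[0,0,-0.005],0],[[0,0,-0.02],0],[[0,0,-0.045],0],[[0,0,-0.08],0],[[0,0,-0.115],0],[[0,0,-0.15],0],[[0,0,-0.178],0],[[0,0,-0.183],0]])

```text
clock: 27.65
position: [0.5713, -0.264, 0.1925]
ee_rot: [0.954, -0.301, 0.002, 0.0]
ft_force: [0.8, 0.1, -6.0]
grip_width: 0.524
```

```bash
python3 -c "
from h import *
t=np.array([.5379,.0217])-.049*np.array([.151,.9885]);print(t)
go(t[0],t[1],.19,-8.8)
p,d=manip.camera('scene');cv2.imwrite('pics/s10.png',p[:,:,::-1])"
```

```text
[ 0.530501  -0.0267365]
t 27.65 pos [ 0.5713 -0.264   0.1925] yaw -35.01 tilt 0.23 -> d [-0.1696 -0.1709  0.002 ] spin -0.457 grip 0.524 F [ 0.8  0.1 -6. ]
```

View pics/s10.png

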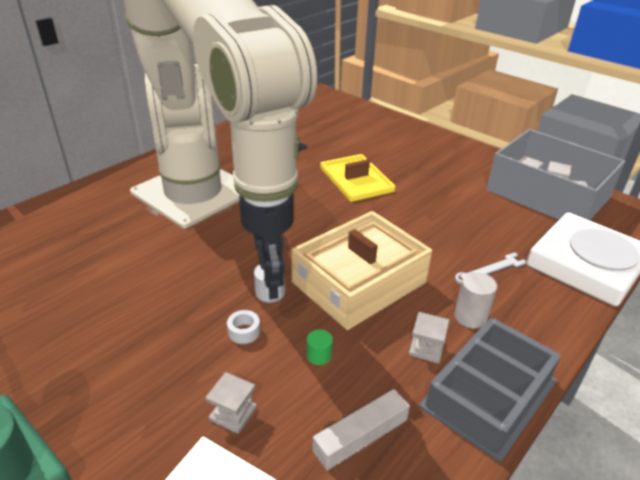

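The grey cylinder is held upright at (270,283) and the green one stays at (320,347). I carry it over the tray.

Request:
send_rows(steps=[[[-0.01,-0.01,0],-0.03],[[-0.03,-0.03,0],-0.09],[[-0.06,-0.06,0],-0.17],[[-0.09,-0.09,0],-0.25],[[-0.12,-0.12,0],-0.33],[[-0.148,-0.149,0.001],-0.4],[[-0.165,-0.166,0.002],-0.45],[[-0.17,-0.171,0.002],-0.457]])

```text
clock: 28.7
position: [0.529, -0.0245, 0.1875]
ee_rot: [0.997, -0.075, -0.0, -0.0]
ft_force: [-0.5, -1.0, -5.7]
grip_width: 0.518
```

Request:
send_rows(steps=[[[0,0,0],0],[[0,0,0],0],[[0,0,0],0],[[0,0,0],0],[[0,0,0],0],[[0,0,0],0],[[0,0,0],0],[[0,0,0],0]])

```text
clock: 29.7
position: [0.5293, -0.0261, 0.1878]
ee_rot: [0.997, -0.077, 0.0, 0.0]
ft_force: [-0.2, 0.2, -5.4]
grip_width: 0.518
```

```bash
python3 -c "
from h import *
go(.5305,-.0267,.082,-8.8)
p,d=manip.camera('scene');cv2.imwrite('pics/s11.png',cv2.resize(p[130:340,260:540],(800,600))[:,:,::-1])"
```

```text
t 29.7 pos [ 0.5293 -0.0261  0.1878] yaw -8.82 tilt 0.01 -> d [0.0013 0.0004 0.1058] spin -0.0 grip 0.518 F [-0.2  0.2 -5.4]
```

View pics/s11.png

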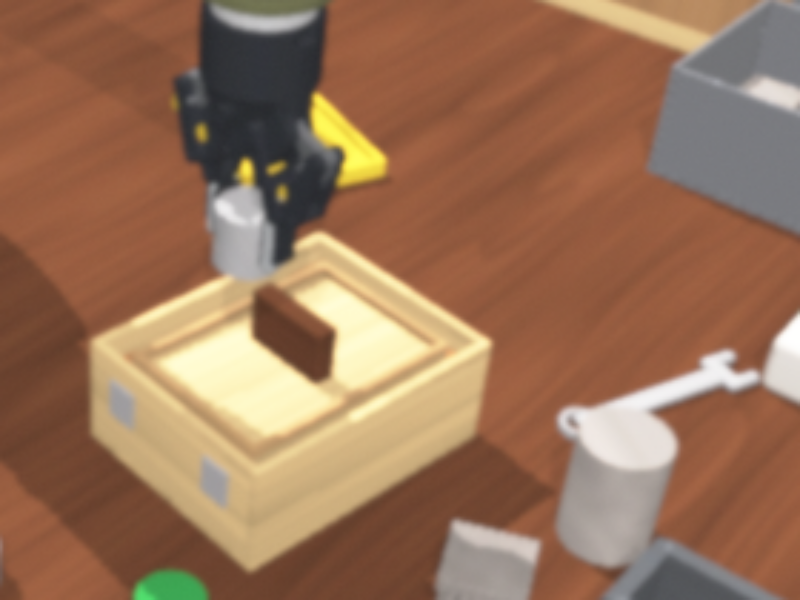

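Request:
send_rows(steps=[[[0.001,0,0.012],0],[[0.001,0,0.03],0],[[0.001,0,0.05],0],[[0.001,0,0.068],0],[[0.001,0,0.082],0],[[0.001,0,0.091],0],[[0.001,0,0.097],0],[[0.001,0,0.099],0]])

```text
clock: 30.75
position: [0.5304, -0.0263, 0.0887]
ee_rot: [0.997, -0.077, 0.0, 0.0]
ft_force: [-0.4, 1.0, -4.7]
grip_width: 0.522
```

```bash
python3 -c "
from h import *
go(.5305,-.0267,.0815,-8.8)
p,d=manip.camera('scene');cv2.imwrite('pics/s12.png',cv2.resize(p[180:340,260:460],(750,600))[:,:,::-1])"
```

```text
t 30.75 pos [ 0.5304 -0.0263  0.0887] yaw -8.82 tilt 0.01 -> d [0.0001 0.0004 0.0072] spin -0.0 grip 0.522 F [-0.4  1.  -4.7]
```

View pics/s12.png

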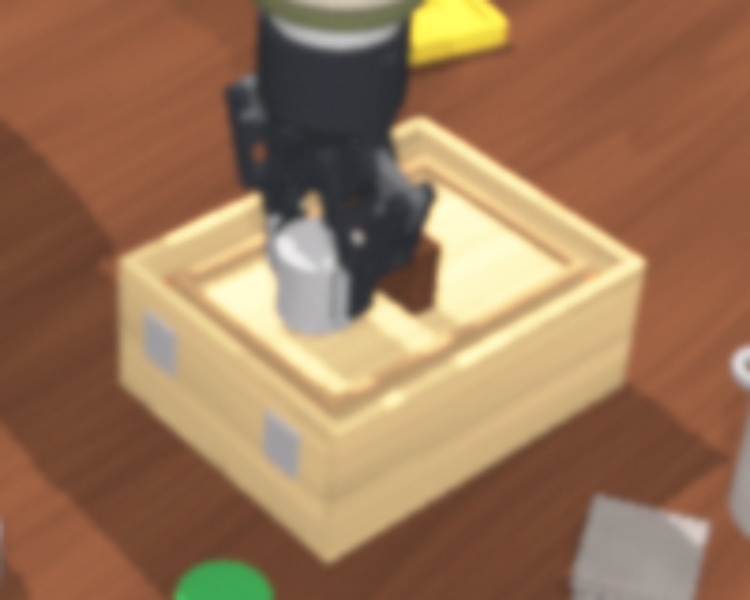

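The cylinder hangs just above the tray floor, clear of the handle and rim. I set it down slowly.

Request:
send_rows(steps=[[[0,0,0.002],0],[[0,0,0.004],0],[[0,0,0.0055],0],[[0,0,0.0065],0],[[0,0,0.007],0],[[0,0,0.007],0],[[0,0,0.007],0],[[0,0,0.007],0]])

```text
clock: 31.8
position: [0.5304, -0.0263, 0.0821]
ee_rot: [0.997, -0.077, 0.0, 0.0]
ft_force: [-4.4, -0.3, 4.2]
grip_width: 0.523
```

```bash
python3 -c "
from h import *
go(.5305,-.0267,.0815,-8.8)"
```

```text
t 31.8 pos [ 0.5304 -0.0263  0.0821] yaw -8.82 tilt 0.02 -> d [0.0002 0.0004 0.0006] spin -0.0 grip 0.523 F [-4.4 -0.3  4.2]
```

Contact is felt: Fz went from -4.7 to +4.2 N. I release and rise.

Request:
send_rows(steps=[[[0,0,0],0],[[0,0,0],0],[[0,0,0],0],[[0,0,0],0],[[0,0,0],0],[[0,0,0],0],[[0,0,-0.004],0],[[0,0,-0.01],0]], hand=0.8)

```text
clock: 32.8
position: [0.5303, -0.0263, 0.0921]
ee_rot: [0.997, -0.077, -0.0, 0.0]
ft_force: [-0.2, -0.2, -0.2]
grip_width: 0.799
```

Request:
send_rows(steps=[[[0,0,-0.015],0],[[0,0,-0.04],0],[[0,0,-0.07],0],[[0,0,-0.1],0],[[0,0,-0.13],0],[[0,0,-0.15],0],[[0,0,-0.15],0],[[0,0,-0.15],0]])

```text
clock: 33.8
position: [0.53, -0.0263, 0.2414]
ee_rot: [0.997, -0.077, -0.0, 0.0]
ft_force: [-0.4, 0.4, -0.4]
grip_width: 0.8
```

Request:
send_rows(steps=[[[0,0.03,0],0],[[0,0.07,0],0],[[0,0.11,0],0],[[0,0.15,0],0],[[0,0.19,0],0],[[0,0.23,0],0],[[0,0.25,0],0],[[0,0.25,0],0]])

```text
clock: 34.8
position: [0.4915, -0.2738, 0.2411]
ee_rot: [0.997, -0.078, -0.001, -0.0]
ft_force: [-0.9, 0.1, 0.2]
grip_width: 0.8
```

```bash
python3 -c "
from h import *
go(.5,-.26,.2)
p,d=manip.camera('scene');cv2.imwrite('pics/s13.png',cv2.resize(p[180:340,260:460],(750,600))[:,:,::-1])
p,d=manip.camera('top');cv2.imwrite('pics/t13.png',p[:,:,::-1]);C=cloud('top',d)
for n,(u0,u1,v0,v1,a,b) in dict(rim=(235,380,120,245,.0855,.092),tops=(265,350,150,220,.112,.125),floor=(262,350,140,225,.066,.078)).items():
  R=np.zeros((480,640),np.uint8);R[v0:v1,u0:u1]=1;m=R*((C[...,2]>a)&(C[...,2]<b)).astype(np.uint8)
  k,l,s,c=cv2.connectedComponentsWithStats(m)
  for i in range(1,k):
    if s[i,4]>60: P=C[l==i];print(n,s[i],cv2.minAreaRect((P[:,:2]*1000).astype(np.float32)),np.median(P[:,2]),np.linalg.lstsq(np.c_[P[:,:2],np.ones(len(P))],P[:,2],rcond=None)[0].round(3))
"
```

```text
t 34.8 pos [ 0.4915 -0.2738  0.2411] yaw -8.93 tilt 0.07 -> d [ 0.0063 -0.0149  0.0411] spin 0 grip 0.8 F [-0.9  0.1  0.2]
rim [ 237  125  135  109 1468] ((538.0514526367188, 22.38903045654297), (224.32505798339844, 177.0298309326172), 81.12267303466797) 0.08827872677833509 [-0.    -0.     0.088]
tops [297 155  15  40 405] ((538.2874755859375, 21.804302215576172), (18.060148239135742, 70.69435119628906), 81.19651794433594) 0.118088628089974 [0.01  0.011 0.112]
tops [319 164  27  27 529] ((531.375732421875, -27.155405044555664), (44.913455963134766, 44.68638610839844), 8.937826156616211) 0.11826147768232165 [ 0.014 -0.     0.111]
floor [ 262  143   88   74 4391] ((539.4557495117188, 21.670700073242188), (176.10409545898438, 118.11905670166016), 81.1842269897461) 0.07429854437276973 [ 0.001 -0.001  0.074]
```

View pics/s13.png

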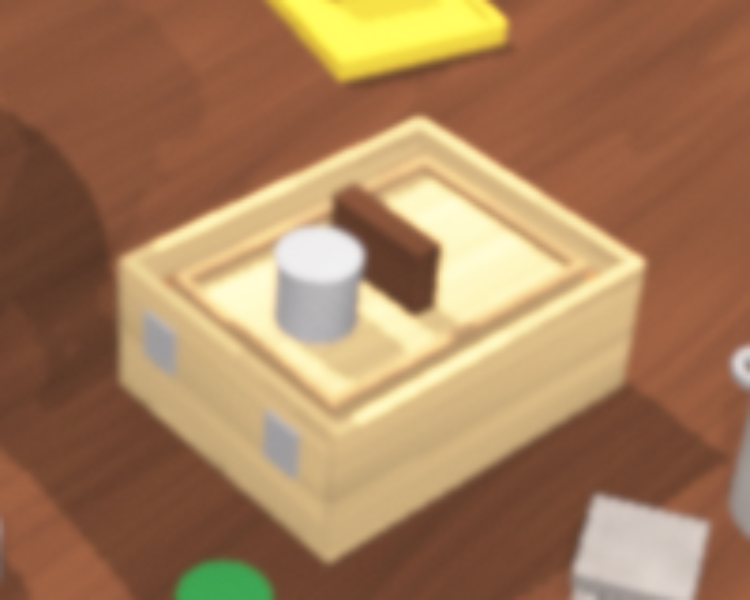

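View pics/t13.png

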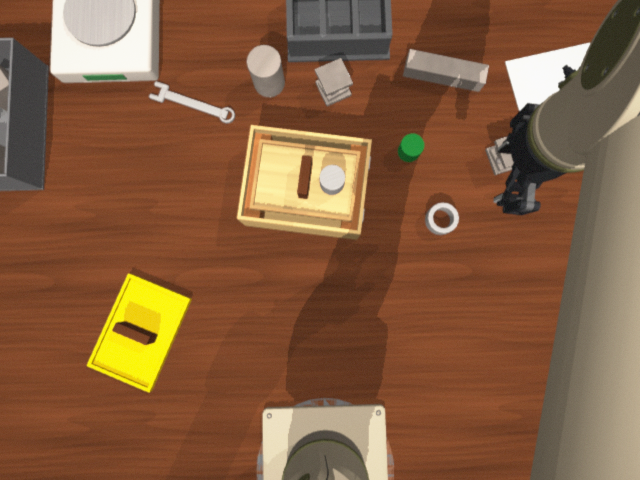

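The cylinder at (332,180) stands upright on the tray, 49 mm from the handle centre. Tray and cylinder are level, and the gripper is well clear at z 0.24. I hand in.

```bash
python3 -c "
from workcell import manip
print(manip.hand_in(), manip.get_obs()['clock'])"
```

```text
the job is handed in; nothing more can be done
the job is handed in; nothing more can be done
```

I packed the box and handed it in at about 35 s of the allowed 72 s. The whole cube is in the empty cavity, the plywood tray is on its ledges, and the grey steel cylinder stands on the tray. The hand-in gave no verdict.

My last checks:
- **Cube:** its top was within about 2 mm of the cavity centre, at z 59 mm, which is right for a seated cube. I measured it before the tray covered it and could not look again afterwards.
- **Tray:** the handle is within 1 mm of the box centre. The tray floor is level at z 74 mm, and the handle top is at z 118 mm.
- **Cylinder:** its centre is 49 to 50 mm from the handle's centre along tray y. Its top is level, at the same height as the handle's top.
- **Robot and bystanders:** the gripper is well clear of everything, and the green and yellow look-alikes were not touched.

No check failed. The only mismatch was in the arm's position, which read up to about 7 mm short right after fast moves; I corrected it before lowering each part.

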